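Clear the tile off the seed box and hold its lid open

ROBOT

A 7-joint arm with a two-finger parallel gripper is mounted at the origin on the work surface. World frame = base frame: x ahead of the robot, y to its left, z up, the work surface at z = 0. Lengths are in m, angles in rad, forces in N, time in s.
With the tool pointing down it reaches from about 0.425 to 0.925 m from the base axis. Payload 6.8 kg.
Tool frame: the origin (TCP) lies between the finger pads; the fingertips stand 22 mm ahead of it and the grasp point (between the pads) lies 3 mm ahead of it; z points along the fingers, y is the direction in which the jaws open and shut (so a half turn about z gives the same grasp; the last joint's range is limited). The gripper opens to 85 mm and grips with 20 to 120 N. Pads are 22 mm wide; open, the fingers measure 114 mm over their backs; the gripper's body (76 mm by 85 mm) begins 54 mm behind the grasp point. The pads swing forward as they close: fully open they stand 13 mm farther back than shut.
Start: joints at [1.191, 0.477, 0.022, 1.555, -0.011, 1.109, -0.083], TCP at [0.181, -0.65, 0.253] pointing down, gripper open.
Joint ranges: [-2.96, 2.96], [-0.34, 2.1], [-1.41, 1.46], [0.24, 2.44], [-1.37, 4.51], [0.17, 1.92], [-2.96, 2.96]. Speed limits (rad/s): [2.39, 2.39, 3.14, 3.14, 3.14, 3.14, 3.14].

INTERFACE

Orientations are given as a unit quaternion [w, x, y, z].
In Python, from station import bot gives the robot as it stands. The module is installed in compiled form; this text tells all that it offers.
- The arm moves only by the tool drive_tool, never from a script. Its argument "series" is one flat list of numbers, 7 for each row, row after row: the opening, from -1 (shut) to 1 (fully open), then the shift along the tool's x, y, z in mm, then the turn, a rotation vector about the tool's x, y, z in rad. In form: [jaw, x, y, z, wx, wy, wz, jaw, x, y, z, wx, wy, wz, ...]. A call has 1 to 12 rows; each row shifts and turns the commanded pose from where the row before left it, along the tool's axes as they then stand; what a row does not reach is not made up. A row lasts 1/8 s, in which the tool goes at most 62.5 mm and 10.7 degrees, less where a joint would pass 70% of its speed; a pose out of reach is approached as far as the arm can. A call with a gripper value outside its range is refused whole. The fingers move at their own pace and stop on an object; "force" is the grip in N (left out, the last holds). Time passes only in rows, so rows that do not move let the fingers close. It gives the time, the measured TCP pose, the force and the opening at its end, in the units of the state.
- bot.get_obs(): the state, without advancing time (a new reading comes with each control period).
- bot.read_camera(name): name is "side" or "top" or "wrist"; returns a dict with "pixels" (400x640x3 uint8, blue, green, red), "camera_matrix" (3x3 intrinsics, pixels), "rvec" (rotation vector, rad) and "tvec" (3), from world to camera coordinates, as OpenCV has them. Camera axes: x right, y down, z forward; pixel columns grow to the right and rows downward; lengths in m; the calibration is good to about 2 mm. A picture is of the moment at which its call begins. There is no depth.
- bot.hand_in(): hands the job in, once; it reports no verdict.
The state is a dict: "t": time; "q": joint angles; "joint_vel": joint speeds; "joint_torque": joint torques, N m; "eef_pos": TCP position; "tool_rot": TCP orientation; "contact_force": force on the tool from outside, world axes, zero at the start; "torque": the same for the moment, N m; "gripper_width": opening from 0.0 (shut) to 1.0 (fully open).
Only numpy, scipy, OpenCV 4.12 (cv2) and the standard library are available. Lean on these libraries where they do the work, as an engineer would, in place of code of your own. Each camera call takes 0.05 s, during which the arm holds its last target. There are 200 camera calls.

TASK

A terracotta tile weighs down the lid of the green seed box: take it off and stand it upright on one of its thin edges on the round cork mat, standing by itself. Then lift the lid by its red tab to 45 degrees open and finish while still holding it there, still, so that I can take out a seed packet; the lid falls shut if you let go. Leave the trowel, the hand rake and the pliers where they lie.

Things in the scene. Friction and masses are not known exactly. Their poses are not given: they have to be found in the camera images.
- seedbox: Green box fixed to the ledge, 200 x 220 mm (x, y), walls 90 mm high. Origin: centre of its underside, on the ledge. Its x axis points from the tab side (front, facing the robot) to the hinge side; its y axis runs parallel to the hinge; z up.
- lid: Green lid, 210 x 240 x 12 mm, 0.32 kg; shut, it reaches 210 mm from the hinge toward the box's -x, its top 102 mm above the ledge. Origin: on the hinge line, at the lid's underside, mid-width. A red tab, 24 mm wide (box y), 14 mm thick, sticks out 45 mm from the middle of its front edge, in the lid's plane. Nothing holds the lid up: it falls shut when let go.
- lid_angle (a joint): Opening angle of the lid in rad: 0 shut, 0.785 is 45 degrees, stop at 1.4. Turns about the horizontal hinge along the box's y; the tab end rises as it grows.
- lid_tab (a point): Point to grip on the red tab: middle of its width and thickness, 30 mm in front of the lid's front edge, 240 mm from the hinge line and 6 mm above the lid's underside plane (96 mm above the ledge when shut).
- lid_hinge (a point): Point on the hinge line, in the middle of the lid's width; the lid turns about it, 90 mm above the ledge.
- tile: Loose terracotta tile, 90 x 50 x 22 mm (its x, y, z), about 0.2 kg. Starts lying flat on the closed lid, long side roughly along the box's x. Origin: centre of one large face, the underside as it lies at the start; z is the thin direction, up at the start.
- tile_center (a point): Centre of the tile's volume, 11 mm from each large face.
- mat: Round cork mat fixed flat on the ledge on the other side from the box (left or right), 180 mm across, 4 mm thick. Origin: centre of its underside, on the ledge.
- trowel: Stainless trowel with wooden handle, 290 mm long, lying beyond the box and mat; bystander. Origin: on the ledge under the end of the steel neck near mid-length.
- rake: Hand rake with red handle, 260 mm long, 32 mm high, lying beyond the box and mat; bystander. Origin: on the ledge near mid-length.
- pliers: Combination pliers with blue handles, 165 mm long, 13 mm thick, lying flat between the robot and the work; bystander. Origin: on the ledge near mid-length.
There are look-alikes about, which are no part of the job. There is more than one size of the tile; the job needs the smaller. Of the things shaped like the mat, the cork one is meant.

How it is judged:
On the way:
1. the tile stands upright by itself on its thin edge on the cork mat, let go, while the lid is still shut (angle between tile's own z axis and vertical between 1.484 and 1.658 rad and horizontal distance between tile_center and mat below 0.085 m and contact force between tile and mat above 0.5 N and contact force between tile and the fingers below 0.05 N and contact force between tile and the arm below 0.05 N and contact force between tile and seedbox below 0.05 N and linear speed of tile below 0.02 m/s and angular speed of tile below 0.15 rad/s and value of joint lid_angle below 0.1 rad), for 0.3 s.
At the end, for the whole second after the job is handed in: The tile stands untouched and still on a thin edge on the cork mat (within 5 degrees of upright, its centre over the mat, at most 85 mm from the mat's centre), and the fingers hold the lid still at 45 degrees open, within 5 degrees; nothing else props the lid (angle between tile's own z axis and vertical between 1.484 and 1.658 rad and horizontal distance between tile_center and mat below 0.085 m and contact force between tile and mat above 0.5 N and contact force between tile and the fingers below 0.05 N and contact force between tile and the arm below 0.05 N and contact force between tile and seedbox below 0.05 N and linear speed of tile below 0.02 m/s and angular speed of tile below 0.15 rad/s and value of joint lid_angle between 0.698 and 0.873 rad and velocity of joint lid_angle between -0.05 and 0.05 rad/s and contact force between lid and the fingers above 0.5 N and contact force between lid and trowel below 0.05 N and contact force between lid and rake below 0.05 N and contact force between lid and pliers below 0.05 N); the arm keeps its last pose, push and grip.
It fails at once if the trowel is shifted by more than 30 mm (distance of trowel from where it was at the start of the episode above 0.03 m).
It fails at once if the hand rake is shifted by more than 30 mm (distance of rake from where it was at the start of the episode above 0.03 m).
It fails at once if the pliers is shifted by more than 30 mm (distance of pliers from where it was at the start of the episode above 0.03 m).
It also fails if it takes over 64 s, if anything falls off the work surface, if the arm or the gripper's body presses on something with over 40 N, if the wrist force passes 120 N, or if a joint passes its speed limit or range.

## Working session

There is one attempt and no reset: what is moved stays moved. The work goes in short steps, Python scripts to look and compute and a tool call to move; the robot and the scene stay as the last step left them, time stands still between calls to the robot, and variables do not carry over. Pictures are saved under pics/ and viewed, about 8 in all and at most 12, crops included, and the job is handed in when it is done.

Besides the shell and the picture viewer there is one more tool, called after "Call:" as name(argument=value, ...) on one line, values as JSON. drive_tool: Moves the arm, as the interface text tells. Its arguments: {"type":"object","properties":{"series":{"type":"array"},"force":{"type":"number"}},"required":["series"]}

```bash
mkdir -p pics; cat > h.py <<'E'
import numpy as np, cv2
from station import bot
from scipy.spatial.transform import Rotation as R
def snap(n,f):
    c=bot.read_camera(n); cv2.imwrite('pics/'+f,c['pixels']); np.savez('pics/'+f+'.npz',**c); return c
def ray(c,uv,z):
    """world point at height z seen at pixel uv"""
    K,r,t=c['camera_matrix'],cv2.Rodrigues(np.array(c['rvec'],float))[0],np.array(c['tvec'],float).ravel()
    d=r.T@np.linalg.inv(K)@np.array([uv[0],uv[1],1.]); o=-r.T@t
    return o+d*(z-o[2])/d[2]
def proj(c,P):
    return cv2.projectPoints(np.array(P,float).reshape(-1,1,3),np.array(c['rvec'],float),np.array(c['tvec'],float),c['camera_matrix'],None)[0].reshape(-1,2)
E
python3 - <<'E'
from h import *
for n in('top','side'): c=snap(n,n+'0.png')
o=bot.get_obs(); print(o['t'],o['eef_pos'],o['tool_rot'],o['gripper_width'],o['q'])
E
```

```text
0.1 [ 0.18106948 -0.64975024  0.25244488] [-7.80523107e-04  9.90775833e-01  1.35508707e-01 -1.70911856e-04] 0.9990462257780972 [ 1.19089731  0.4776853   0.02234492  1.55635168 -0.01148737  1.10928196
 -0.08306882]
```

View pics/top0.png

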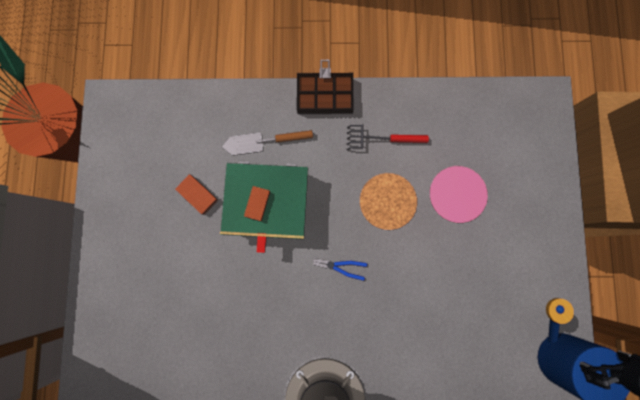

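View pics/side0.png

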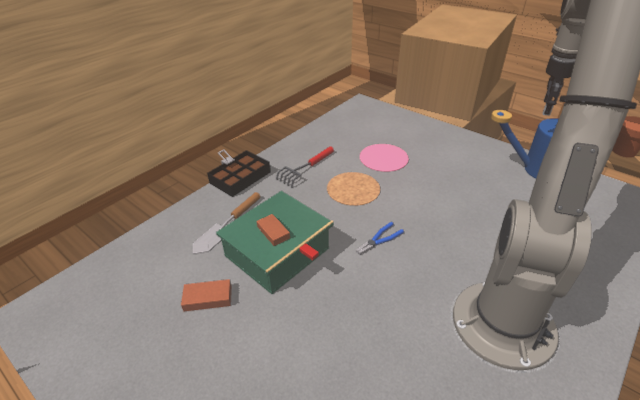

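The top view shows the box with the tile on its lid at (257,204), the red tab at (262,244), the cork mat at (388,201), and the look-alike tile at (197,194) and pink mat at (459,194). I'll measure them by colour.

```bash
python3 - <<'E'
from h import *
c=dict(np.load('pics/top0.png.npz')); im=c['pixels']; hsv=cv2.cvtColor(im,cv2.COLOR_BGR2HSV)
print(c['camera_matrix'][0,0],ray(c,(320,200),0))
def seg(lo,hi,box,z,nm):
    m=cv2.inRange(hsv,lo,hi); k=np.zeros_like(m); x0,y0,x1,y1=box; k[y0:y1,x0:x1]=m[y0:y1,x0:x1]
    n,l,s,ce=cv2.connectedComponentsWithStats(k); i=1+np.argmax(s[1:,4]); 
    cn=max(cv2.findContours((l==i).astype('uint8'),0,1)[0],key=len).reshape(-1,2)
    w=np.array([ray(c,p,z)[:2] for p in cn],'float32'); r=cv2.minAreaRect(w)
    print(nm,s[i],'cent px',ce[i],'world',ray(c,ce[i],z)[:2].round(4),'rect c',np.round(r[0],4),'size',np.round(r[1],4),'ang',round(r[2],1),'bp',cv2.boxPoints(r).round(3).tolist())
for p in [(257,204),(262,244),(388,201),(240,190),(197,194)]: print(p,hsv[p[1],p[0]])
seg((0,120,80),(15,255,255),(240,180,275,225),.124,'tile')
seg((0,120,80),(15,255,255),(170,170,220,220),.03,'bigtile')
seg((0,180,100),(8,255,255),(250,236,275,256),.103,'tab')
seg((8,70,100),(25,255,255),(350,165,425,240),.004,'mat')
seg((60,60,20),(90,255,255),(210,150,318,245),.102,'lid')
E
```

```text
383.564208477503 [0.59276097 0.01601466 0.        ]
(257, 204) [  8 174 166]
(262, 244) [  1 210 193]
(388, 201) [ 13 148 184]
(240, 190) [ 76 112  98]
(197, 194) [  7 170 168]
tile [244 186  26  35 566] cent px [256.43286219 203.1130742 ] world [0.5684 0.1932] rect c [0.5687 0.1931] size [0.0509 0.0899] ang 74.7 bp [[0.5189999938011169, 0.18000000715255737], [0.6050000190734863, 0.15700000524520874], [0.6190000176429749, 0.20600000023841858], [0.5320000052452087, 0.23000000417232513]]
bigtile [176 175  40  39 788] cent px [195.62817259 193.71573604] world [0.6091 0.4008] rect c [0.6101 0.4014] size [0.1178 0.0648] ang 46.3 bp [[0.5460000038146973, 0.38100001215934753], [0.5929999947547913, 0.3370000123977661], [0.6740000247955322, 0.421999990940094], [0.6269999742507935, 0.4659999907016754]]
tab [257 236   9  16 118] cent px [260.92372881 243.59322034] world [0.4549 0.1817] rect c [0.4548 0.1818] size [0.0218 0.0429] ang 84.8 bp [[0.4320000112056732, 0.17299999296665192], [0.4749999940395355, 0.16899999976158142], [0.47699999809265137, 0.19099999964237213], [0.4339999854564667, 0.19499999284744263]]
mat [ 359  173   59   57 2619] cent px [387.90798015 201.0030546 ] world [ 0.5888 -0.1966] rect c [ 0.5896 -0.1968] size [0.1811 0.1766] ang 89.8 bp [[0.5009999871253967, -0.28700000047683716], [0.6779999732971191, -0.2879999876022339], [0.6779999732971191, -0.10599999874830246], [0.5019999742507935, -0.10599999874830246]]
lid [ 221  164   87   71 4873] cent px [265.55715165 198.23989329] world [0.5852 0.1713] rect c [0.5851 0.1746] size [0.2385 0.1973] ang 86.9 bp [[0.47999998927116394, 0.061000000685453415], [0.6769999861717224, 0.05000000074505806], [0.6899999976158142, 0.2879999876022339], [0.49300000071525574, 0.29899999499320984]]
```

```bash
python3 - <<'E'
from h import *
c=dict(np.load('pics/top0.png.npz')); im=c['pixels']
cv2.imwrite('pics/crop.png',cv2.resize(im[155:285,210:380],None,fx=4.5,fy=4.5,interpolation=cv2.INTER_CUBIC))
E
```

```text
(no output)
```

View pics/crop.png

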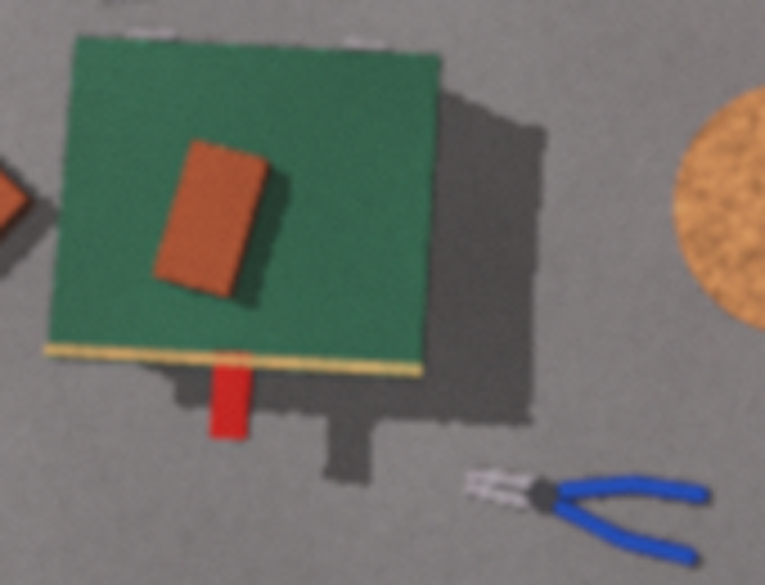

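```bash
cat >> h.py <<'E'
def rot(yaw,tilt): return R.from_euler('z',yaw,degrees=True)*R.from_euler('x',180,degrees=True)*R.from_euler('y',tilt,degrees=True)
def cur(o=None):
    o=o or bot.get_obs(); q=o['tool_rot']; return np.array(o['eef_pos']),R.from_quat([q[1],q[2],q[3],q[0]])
def plan(wps,start=None):
    """wps: (grasp-point pos, yaw, tilt, nrows, jaw); prints rounded rows"""
    p,r=start or cur(); out=[]
    for P,yaw,tilt,n,jaw in wps:
        rt=rot(yaw,tilt); T=np.array(P)-rt.apply([0,0,.003])
        if abs((r.inv()*rt).magnitude())>np.pi*.95: print('big turn')
        for k in range(n,0,-1):
            d=np.round(r.inv().apply((T-p)/k)*1000); w=np.round((r.inv()*rt).as_rotvec()/k,3)
            if np.linalg.norm(d)>62 or np.linalg.norm(w)>.186: print('TOO FAST',d,w)
            out.append([jaw,*d.astype(int).tolist(),*w.tolist()]); p=p+r.apply(d/1000); r=r*R.from_rotvec(w)
    for o in out: print(','.join(f'{v:g}' for v in o),end=', ')
    print(len(out),p,r.as_matrix()[:,2].round(3)); return p,r
def show():
    o=bot.get_obs(); p,r=cur(o); m=r.as_matrix()
    print('t',round(o['t'],2),'grasp',(p+r.apply([0,0,.003])).round(4),'x',m[:,0].round(3),'y',m[:,1].round(3),'z',m[:,2].round(3),'F',np.round(o['contact_force'],2),'w',round(o['gripper_width'],3),'q',np.round(o['q'],2))
E
python3 - <<'E'
from h import *
plan([((.2,-.58,.33),15.6,0,2,1),((.5,-.19,.33),-15,0,10,1)])
E
```

```text
1,18,-31,-40,-0.001,0,-0, 1,19,-31,-40,-0.001,0,-0, 1,39,-30,0,0,0,0.053, 1,38,-32,0,0,0,0.053, 1,36,-33,0,0,-0,0.053, 1,34,-35,0,0,-0,0.054, 1,32,-37,0,0,-0,0.053, 1,30,-39,0,0,-0,0.054, 1,28,-40,0,0,-0,0.053, 1,26,-42,0,0,-0,0.054, 1,24,-43,0,0,-0,0.053, 1,22,-45,-1,0,-0,0.054, 12 [ 0.50037475 -0.19020234  0.33333771] [-0. -0. -1.]
```

Call:
drive_tool(series=[1, 18, -31, -40, 0, 0, 0, 1, 19, -31, -40, 0, 0, 0, 1, 39, -30, 0, 0, 0, 0.053, 1, 38, -32, 0, 0, 0, 0.053, 1, 36, -33, 0, 0, 0, 0.053, 1, 34, -35, 0, 0, 0, 0.054, 1, 32, -37, 0, 0, 0, 0.053, 1, 30, -39, 0, 0, 0, 0.054, 1, 28, -40, 0, 0, 0, 0.053, 1, 26, -42, 0, 0, 0, 0.054, 1, 24, -43, 0, 0, 0, 0.053, 1, 22, -45, -1, 0, 0, 0.054], force=40)

```text
t: 1.6
eef_pos: [0.501, -0.1894, 0.334]
tool_rot: [0.0, 0.991, -0.132, -0.0]
contact_force: [0.7, -0.2, 0.3]
gripper_width: 0.996
```

```bash
python3 - <<'E'
from h import *
show()
plan([((.575,-.197,.15),-15,70,10,1)])
E
```

```text
t 1.6 grasp [ 0.501  -0.1894  0.331 ] x [ 0.965 -0.261 -0.001] y [-0.261 -0.965  0.   ] z [-0.001  0.    -1.   ] F [ 0.68 -0.17  0.3 ] w 0.996 q [ 0.47  0.19 -0.26  1.77  0.05  1.18 -1.64]
1,7,-1,18,0,0.122,-0, 1,5,-1,19,0,0.122,-0, 1,2,-1,19,0,0.122,-0, 1,0,-1,20,0,0.122,-0, 1,-2,-1,20,0,0.122,-0, 1,-5,-1,19,0,0.122,-0, 1,-7,-1,18,0.001,0.123,-0, 1,-9,-2,17,0,0.122,-0, 1,-11,-1,16,0.001,0.123,-0.001, 1,-13,-2,15,0,0.122,-0, 10 [ 0.57222065 -0.19619258  0.15151774] [ 0.907 -0.244 -0.342]
```

Call:
drive_tool(series=[1, 7, -1, 18, 0, 0.122, 0, 1, 5, -1, 19, 0, 0.122, 0, 1, 2, -1, 19, 0, 0.122, 0, 1, 0, -1, 20, 0, 0.122, 0, 1, -2, -1, 20, 0, 0.122, 0, 1, -5, -1, 19, 0, 0.122, 0, 1, -7, -1, 18, 0, 0.123, 0, 1, -9, -2, 17, 0, 0.122, 0, 1, -11, -1, 16, 0, 0.123, 0, 1, -13, -2, 15, 0, 0.122, 0, 1, 0, 0, 0, 0, 0, 0])

```text
t: 2.98
eef_pos: [0.4505, -0.1748, 0.0775]
tool_rot: [0.053, 0.976, -0.065, 0.2]
contact_force: [0.1, -0.4, 0.2]
gripper_width: 1.002
```

```bash
python3 - <<'E'
from h import *
show()
s=plan([((.575,-.197,.11),-15,70,2,1)])
E
```

```text
t 2.98 grasp [ 0.4516 -0.1752  0.0748] x [ 0.911 -0.105  0.398] y [-0.148 -0.986  0.077] z [ 0.384 -0.129 -0.914] F [ 0.1  -0.35  0.17] w 1.002 q [ 1.27  0.74 -1.29  2.37  1.6   0.73 -2.87]
TOO FAST [63.  3.  9.] [-0.015  0.403  0.069]
TOO FAST [55. -2. 34.] [-0.015  0.402  0.068]
1,63,3,9,-0.015,0.403,0.069, 1,55,-2,34,-0.015,0.402,0.068, 2 [ 0.57249243 -0.19598889  0.11138854] [ 0.908 -0.243 -0.342]
```

```bash
cat > fit.py <<'E'
from h import *
import itertools
S=[([1.191,.477,.022,1.555,-.011,1.109,-.083],)]
o=bot.get_obs()
D=[(np.array([1.19089731,.4776853,.02234492,1.55635168,-.01148737,1.10928196,-.08306882]),np.array([.18106948,-.64975024,.25244488]),R.from_quat([9.90775833e-01,1.35508707e-01,-1.70911856e-04,-7.80523107e-04])),
(np.array(o['q']),*cur(o))]
res=[]
for ax in itertools.product('xy',repeat=1):
 for s in itertools.product((1,-1),repeat=7):
  A=[R.identity()]*0
  M=[]
  for q,p,r in D:
    T=R.identity()
    for i,n in enumerate('zyzyzyz'): T=T*R.from_euler(n,s[i]*q[i])
    M.append((T,r))
  # r = Rz(a) T Rz(b): grid over a, solve b
  for a in np.radians(np.arange(0,360,45)):
    B=[(R.from_euler('z',a)*T).inv()*r for T,r in M]
    e=(B[0].inv()*B[1]).magnitude()
    res.append((e,s,round(np.degrees(a)),B[0].as_rotvec().round(3)))
res.sort(key=lambda t:t[0])
for x in res[:12]: print(x)
E
python3 fit.py
```

```text
(1.016585643999977e-08, (-1, 1, -1, 1, -1, 1, -1), 0, array([0.   , 0.   , 1.571]))
(1.016585643999977e-08, (-1, 1, -1, 1, -1, 1, -1), 0, array([0.   , 0.   , 1.571]))
(1.0165856535682822e-08, (-1, -1, -1, -1, -1, -1, -1), 180, array([ 0.   , -0.   , -1.571]))
(1.0165856535682822e-08, (-1, -1, -1, -1, -1, -1, -1), 180, array([ 0.   , -0.   , -1.571]))
(0.1685331806885743, (1, -1, -1, -1, -1, -1, -1), 45, array([ 0.   ,  0.   , -1.545]))
(0.1685331806885743, (1, -1, -1, -1, -1, -1, -1), 45, array([ 0.   ,  0.   , -1.545]))
(0.1685331806885746, (1, 1, -1, 1, -1, 1, -1), 225, array([-0.   ,  0.   ,  1.596]))
(0.1685331806885746, (1, 1, -1, 1, -1, 1, -1), 225, array([-0.   ,  0.   ,  1.596]))
(0.3178034582544652, (-1, -1, -1, -1, -1, -1, -1), 135, array([-1.000e-03, -1.000e-03, -2.356e+00]))
(0.3178034582544652, (-1, -1, -1, -1, -1, -1, -1), 135, array([-1.000e-03, -1.000e-03, -2.356e+00]))
(0.3178034582544654, (-1, 1, -1, 1, -1, 1, -1), 315, array([ 0.001, -0.001,  0.785]))
(0.3178034582544654, (-1, 1, -1, 1, -1, 1, -1), 315, array([ 0.001, -0.001,  0.785]))
```

```bash
cat >> h.py <<'E'
import json,os
def log():
    o=bot.get_obs(); L=json.load(open('log.json')) if os.path.exists('log.json') else []
    L.append([list(map(float,o['q'])),list(map(float,o['eef_pos'])),list(map(float,o['tool_rot']))]); json.dump(L,open('log.json','w'))
E
python3 - <<'E'
from h import *
log(); L=json.load(open('log.json')); L.append([[1.19089731,.4776853,.02234492,1.55635168,-.01148737,1.10928196,-.08306882],[.18106948,-.64975024,.25244488],[-7.80523107e-04,9.90775833e-01,1.35508707e-01,-1.70911856e-04]]); json.dump(L,open('log.json','w'))
plan([((.55,-.15,.25),-15,0,7,1)])
E
```

```text
1,23,-4,-18,0.008,-0.059,0.018, 1,21,-4,-19,0.007,-0.059,0.018, 1,20,-5,-20,0.008,-0.059,0.018, 1,19,-5,-22,0.007,-0.059,0.018, 1,17,-6,-22,0.008,-0.059,0.018, 1,16,-6,-24,0.007,-0.06,0.019, 1,15,-6,-24,0.008,-0.059,0.018, 7 [ 0.55016525 -0.15046959  0.252814  ] [ 0.  0. -1.]
```

Call:
drive_tool(series=[1, 23, -4, -18, 0.008, -0.059, 0.018, 1, 21, -4, -19, 0.007, -0.059, 0.018, 1, 20, -5, -20, 0.008, -0.059, 0.018, 1, 19, -5, -22, 0.007, -0.059, 0.018, 1, 17, -6, -22, 0.008, -0.059, 0.018, 1, 16, -6, -24, 0.007, -0.06, 0.019, 1, 15, -6, -24, 0.008, -0.059, 0.018])

```text
t: 3.85
eef_pos: [0.5548, -0.1477, 0.264]
tool_rot: [0.009, 0.992, -0.129, 0.008]
contact_force: [0.5, -0.3, -0.9]
gripper_width: 1.001
```

```bash
python3 -c "
from h import *
show();log()"
```

```text
t 3.85 grasp [ 0.5548 -0.1478  0.261 ] x [ 0.967 -0.256  0.018] y [-0.256 -0.966  0.016] z [ 0.013 -0.02  -1.   ] F [ 0.45 -0.27 -0.94] w 1.001 q [ 1.07  0.65 -1.33  1.75  0.68  1.28 -2.25]
```

Call:
drive_tool(series=[1, 20, 20, -10, 0.1, -0.14, 0, 1, 20, 20, -10, 0.1, -0.14, 0, 1, 20, 20, -10, 0.1, -0.14, 0])

```text
t: 4.22
eef_pos: [0.6004, -0.2241, 0.2823]
tool_rot: [-0.167, 0.962, -0.125, -0.178]
contact_force: [0.7, 0.5, 0.3]
gripper_width: 0.999
```

```bash
python3 -c "
from h import *
show();log()"
```

```text
t 4.22 grasp [ 0.5995 -0.223   0.2797] x [ 0.905 -0.182 -0.384] y [-0.3   -0.913 -0.276] z [-0.3    0.365 -0.881] F [0.72 0.5  0.25] w 0.999 q [ 0.97  0.95 -1.24  1.24  0.46  1.77 -2.  ]
```

Call:
drive_tool(series=[1, 10, -20, 0, -0.18, 0, 0, 1, 10, -20, 0, -0.18, 0, 0, 1, 10, -20, 0, -0.18, 0, 0, 1, 0, -20, 0, -0.18, 0, 0])

```text
t: 4.72
eef_pos: [0.643, -0.1503, 0.2726]
tool_rot: [0.184, 0.959, -0.053, -0.208]
contact_force: [0.8, 1.0, -1.1]
gripper_width: 1.001
```

```bash
python3 -c "
from h import *
show();log()"
```

```text
t 4.72 grasp [ 0.6417 -0.1513  0.27  ] x [ 0.908 -0.178 -0.38 ] y [-0.025 -0.927  0.375] z [-0.419 -0.331 -0.845] F [ 0.78  1.04 -1.09] w 1.001 q [ 0.47  0.83 -0.92  1.26  0.79  1.89 -2.09]
```

Call:
drive_tool(series=[1, 0, -40, 10, -0.1, 0, 0.1, 1, 0, -40, 10, -0.1, 0, 0.1, 1, 0, -40, 10, -0.1, 0, 0.1, 1, 0, -40, 10, -0.1, 0, 0.1])

```text
t: 5.22
eef_pos: [0.64, -0.0371, 0.1549]
tool_rot: [0.404, 0.875, -0.201, -0.175]
contact_force: [0.9, -0.4, -1.5]
gripper_width: 1.0
```

```bash
python3 - <<'E'
from h import *
show();log()
L=json.load(open('log.json')); A=[];b=[]
for q,p,_ in L:
    T=R.identity(); cols=[np.array([[0],[0],[1.]])]
    for i,n in enumerate('zyzyzyz'):
        T=T*R.from_euler(n,(-1,1)[i%2]*q[i]); m=T.as_matrix()
        # after odd (y) joints: keep x,z ; after z joints: x,y... 
        if i in(1,3,5): cols.append(m[:,[0,1,2]] if i==5 else m[:,[0,1,2]])
        if i==0: cols.append(m[:,[0]])
        if i in(2,4): cols.append(m[:,[0]])
    A.append(np.hstack(cols)); b.append(p)
A=np.vstack(A);b=np.hstack(b)
x,_,rk,sv=np.linalg.lstsq(A,b,rcond=1e-3); print(x.round(4),rk,A.shape,sv.round(3),np.abs(A@x-b).max())
E
```

```text
t 5.22 grasp [ 0.6386 -0.039   0.153 ] x [ 0.858 -0.493 -0.143] y [-0.21  -0.592  0.778] z [-0.468 -0.638 -0.612] F [ 0.94 -0.35 -1.46] w 1.0 q [ 0.03  0.95 -0.55  1.31  0.8   1.9  -2.66]
[ 2.871e-01 -0.000e+00  0.000e+00 -3.050e-02  5.418e-01  0.000e+00
  0.000e+00 -3.140e-02  4.725e-01 -0.000e+00  0.000e+00 -4.000e-04
  3.050e-01] 13 (18, 13) [5.317 4.854 4.307 1.627 1.536 0.916 0.753 0.69  0.645 0.446 0.324 0.109
 0.073] 8.534896678291659e-10
```

```bash
cat > kin.py <<'E'
from h import *
from scipy.optimize import least_squares
lo=np.array([-2.96,-.34,-1.41,.24,-1.37,.17,-2.96]);hi=np.array([2.96,2.1,1.46,2.44,4.51,1.92,2.96])
def fk(q,full=False):
    T=np.eye(3);p=np.array([0,0,.2871]);pts=[p]
    for i in range(7):
        a=(-1,1)[i%2]*q[i];c,s=np.cos(a),np.sin(a)
        T=T@(np.array([[c,-s,0],[s,c,0],[0,0,1]]) if i%2==0 else np.array([[c,0,s],[0,1,0],[-s,0,c]]))
        if i in(1,3,5): p=p+T@[(0,-.0305,.5418),(0,-.0314,.4725),(0,-.0004,.305)][i//2]; pts.append(p)
    T=T@np.array([[0,-1,0],[1,0,0],[0,0,1.]])
    return (pts,T) if full else (p,T)
def ik(p,r,q0,m=.05):
    M=r.as_matrix()
    def f(q):
        P,T=fk(q); return np.r_[(P-p)*5,(T-M).ravel(),.0005*(q-q0)]
    s=least_squares(f,np.clip(q0,lo+m+1e-3,hi-m-1e-3),bounds=(lo+m,hi-m),max_nfev=60)
    P,T=fk(s.x); return s.x,np.linalg.norm(P-p),np.linalg.norm(T-M)
def best(g,yaw,tilt,seeds):
    r=rot(yaw,tilt); p=np.array(g)-r.apply([0,0,.003])
    for q0 in seeds:
        q,e,w=ik(p,r,q0)
        if e<.002 and w<.01: return q
E
cat > s.py <<'E'
from kin import *
rng=np.random.default_rng(0)
L=json.load(open('log.json'));p,T=fk(L[-1][0]);print(p-L[-1][1])
seeds=[np.array(l[0]) for l in L[:3]]+[rng.uniform(lo,hi) for _ in range(4)]
print('pick')
for y in(-15,165):
    print(y,[t for t in range(-75,76,15) if best((.575,.19,.13),y,t,seeds) is not None])
print('place')
for y in range(-180,180,30):
    ok=[]
    for t in range(-90,91,15):
        q=best((.589,-.197,.07),y,t,seeds)
        if q is not None: ok.append((t,round(fk(q,True)[0][2][2],2)))
    print(y,ok)
E
time python3 s.py
```

```text
[ 4.00531694e-05 -6.05567090e-05  5.14380175e-05]
pick
-15 [-60, -45, -30, -15, 0, 15, 30, 45, 60, 75]
165 [-75, -60, -45, -30, -15, 0, 15, 30, 45, 60]
place
-180 [(-90, np.float64(0.07)), (-75, np.float64(0.15)), (-60, np.float64(0.22)), (-45, np.float64(0.29)), (-30, np.float64(0.34)), (-15, np.float64(0.37)), (0, np.float64(0.38)), (15, np.float64(0.37)), (30, np.float64(0.34)), (45, np.float64(0.29))]
-150 [(-90, np.float64(0.07)), (-75, np.float64(0.15)), (-60, np.float64(0.22)), (-45, np.float64(0.29)), (-30, np.float64(0.34)), (-15, np.float64(0.37)), (0, np.float64(0.38)), (15, np.float64(0.37)), (30, np.float64(0.34)), (45, np.float64(0.29)), (60, np.float64(0.22)), (75, np.float64(0.15))]
-120 [(-90, np.float64(0.07)), (-75, np.float64(0.15)), (-60, np.float64(0.22)), (-45, np.float64(0.29)), (-30, np.float64(0.34)), (-15, np.float64(0.37)), (0, np.float64(0.38)), (15, np.float64(0.37)), (30, np.float64(0.34)), (45, np.float64(0.29)), (60, np.float64(0.22)), (75, np.float64(0.15)), (90, np.float64(0.07))]
-90 [(-90, np.float64(0.07)), (-75, np.float64(0.15)), (-60, np.float
[... 1821 characters left out ...]
oat64(0.37)), (30, np.float64(0.34)), (45, np.float64(0.29)), (60, np.float64(0.22)), (75, np.float64(0.15)), (90, np.float64(0.07))]
120 [(-90, np.float64(0.07)), (-75, np.float64(0.15)), (-60, np.float64(0.22)), (-45, np.float64(0.29)), (-30, np.float64(0.34)), (-15, np.float64(0.37)), (0, np.float64(0.38)), (15, np.float64(0.37)), (30, np.float64(0.34)), (45, np.float64(0.29)), (60, np.float64(0.22))]
150 [(-90, np.float64(0.07)), (-75, np.float64(0.15)), (-60, np.float64(0.22)), (-45, np.float64(0.29)), (-30, np.float64(0.34)), (-15, np.float64(0.37)), (0, np.float64(0.38)), (15, np.float64(0.37)), (30, np.float64(0.34)), (45, np.float64(0.29))]
real	0m35.123s
user	0m34.688s
sys	0m0.308s
```

```bash
cat >> kin.py <<'E'
def sim(q,wps,v=True):
    """local min-change IK along waypoints (grasp,yaw,tilt,n)"""
    q=np.array(q)
    for w in wps:
        P,yaw,tilt,n=w[:4]; rt=rot(yaw,tilt); T=np.array(P)-rt.apply([0,0,.003]); err=0;vm=0
        for k in range(n,0,-1):
            p,M=fk(q); r=R.from_matrix(M)
            q2,e,o=ik(p+(T-p)/k,r*R.from_rotvec((r.inv()*rt).as_rotvec()/k),q,.02); vm=max(vm,np.abs(q2-q).max()*8);q=q2;err=max(err,e)
        if v: print(P,yaw,tilt,'q',q.round(2),'err',round(err,4),round(o,3),'vmax',round(vm,2),'wrist',fk(q,True)[0][2].round(2))
    return q
E
python3 - <<'E'
from kin import *
L=json.load(open('log.json'))
print('start->sample2 replay; real q .47 .19 -.26 1.77 .05 1.18 -1.64')
sim(L[1][0],[((.2,-.58,.33),15.6,0,2),((.501,-.189,.331),-15,0,10)])
q=bot.get_obs()['q']
for gt in(-40,-25):
  print('plan',gt)
  sim(q,[((.6,.0,.3),-15,-20,6),((.588,.188,.22),-15,gt,8),((.588,.188,.126),-15,gt,4),((.588,.188,.28),-15,gt,4),((.589,-.197,.28),30,0,10),((.589,-.197,.2),75,gt+90,8),((.589,-.197,.07),75,gt+90,6)])
E
```

```text
start->sample2 replay; real q .47 .19 -.26 1.77 .05 1.18 -1.64
(0.2, -0.58, 0.33) 15.6 0 q [ 1.13  0.31  0.    1.61 -0.    1.22 -0.16] err 0.0 0.0 vmax 0.67 wrist [ 0.2  -0.58  0.64]
(0.501, -0.189, 0.331) -15 0 q [ 0.48  0.19 -0.27  1.77  0.06  1.18 -1.64] err 0.0 0.0 vmax 1.24 wrist [ 0.5  -0.19  0.64]
plan -40
(0.6, 0.0, 0.3) -15 -20 q [ 0.52  0.67 -0.93  1.4   0.31  1.61 -2.24] err 0.0 0.0 vmax 0.77 wrist [ 0.7  -0.03  0.59]
(0.588, 0.188, 0.22) -15 -40 q [ 0.22  0.93 -0.91  1.26  0.17  1.71 -2.47] err 0.0 0.0 vmax 0.31 wrist [0.78 0.14 0.46]
(0.588, 0.188, 0.126) -15 -40 q [ 0.21  1.02 -0.87  1.31  0.22  1.59 -2.44] err 0.0 0.0 vmax 0.25 wrist [0.78 0.14 0.36]
(0.588, 0.188, 0.28) -15 -40 q [ 0.21  0.87 -0.91  1.21  0.12  1.8  -2.48] err 0.0 0.0 vmax 0.42 wrist [0.78 0.14 0.52]
(0.589, -0.197, 0.28) 30 0 q [ 1.    0.62 -1.16  1.6   0.58  1.31 -1.29] err 0.0 0.0 vmax 1.04 wrist [ 0.59 -0.2   0.59]
(0.589, -0.197, 0.2) 75 50 q [ 1.36  1.14 -1.39  1.61  0.26  1.13 -0.14] err 0.0 0.0 vmax 1.32 wrist [ 0.53 -0.42  0.4 ]
(0.589, -0.197, 0.07) 75 50 q [ 1.33  1.29 -1.27  1.63  0.37  1.
[... 207 characters left out ...]
5 -25 q [ 0.24  0.8  -0.92  1.41  0.28  1.5  -2.49] err 0.0 0.0 vmax 0.29 wrist [0.71 0.15 0.5 ]
(0.588, 0.188, 0.126) -15 -25 q [ 0.23  0.89 -0.88  1.47  0.34  1.37 -2.5 ] err 0.0 0.0 vmax 0.28 wrist [0.71 0.15 0.41]
(0.588, 0.188, 0.28) -15 -25 q [ 0.25  0.74 -0.94  1.35  0.24  1.6  -2.5 ] err 0.0 0.0 vmax 0.49 wrist [0.71 0.15 0.56]
(0.589, -0.197, 0.28) 30 0 q [ 1.    0.62 -1.15  1.6   0.58  1.3  -1.29] err 0.0 0.0 vmax 1.04 wrist [ 0.59 -0.2   0.59]
(0.589, -0.197, 0.2) 75 65 q [ 1.4   1.28 -1.39  1.58  0.11  1.14 -0.  ] err 0.0 0.0 vmax 1.53 wrist [ 0.52 -0.47  0.33]
(0.589, -0.197, 0.07) 75 65 q [ 1.37  1.43 -1.28  1.57  0.2   1.08  0.1 ] err 0.0 0.0 vmax 0.2 wrist [ 0.52 -0.47  0.2 ]
```

```bash
python3 - <<'E'
from h import *
s=plan([((.61,.0,.28),-15,-25,5,1),((.588,.188,.18),-15,-40,7,1)])
E
```

```text
1,-12,17,-18,0.164,-0.031,-0.072, 1,-14,13,-20,0.164,-0.032,-0.072, 1,-15,8,-21,0.164,-0.032,-0.073, 1,-17,4,-21,0.163,-0.031,-0.072, 1,-17,-1,-21,0.164,-0.032,-0.073, 1,-3,-25,17,-0,-0.037,0, 1,-2,-25,17,-0,-0.037,0, 1,-2,-25,18,-0,-0.038,0, 1,-1,-25,17,-0,-0.037,0, 1,0,-25,18,-0,-0.038,0, 1,1,-25,17,-0,-0.037,0, 1,1,-26,18,-0,-0.038,0.001, 12 [0.5900149  0.18765354 0.1819365 ] [-0.621  0.167 -0.766]
```

Call:
drive_tool(series=[1, -12, 17, -18, 0.164, -0.031, -0.072, 1, -14, 13, -20, 0.164, -0.032, -0.072, 1, -15, 8, -21, 0.164, -0.032, -0.073, 1, -17, 4, -21, 0.163, -0.031, -0.072, 1, -17, -1, -21, 0.164, -0.032, -0.073, 1, -3, -25, 17, 0, -0.037, 0, 1, -2, -25, 17, 0, -0.037, 0, 1, -2, -25, 18, 0, -0.038, 0, 1, -1, -25, 17, 0, -0.037, 0, 1, 0, -25, 18, 0, -0.038, 0, 1, 1, -25, 17, 0, -0.037, 0, 1, 1, -26, 18, 0, -0.038, 0.001])

```text
t: 6.72
eef_pos: [0.5876, 0.1858, 0.174]
tool_rot: [-0.043, 0.928, -0.124, -0.348]
contact_force: [0.2, 0.5, -0.2]
gripper_width: 0.996
```

```bash
python3 - <<'E'
from h import *
show(); c=snap('wrist','w1.png')
print(proj(c,[(.519,.18,.124),(.605,.157,.124),(.619,.206,.124),(.532,.23,.124)]).round())
plan([((.588,.188,.125),-15,-40,5,1)])
E
```

```text
t 6.72 grasp [0.5857 0.1863 0.1718] x [ 0.728 -0.2   -0.656] y [-0.26  -0.966  0.006] z [-0.635  0.166 -0.755] F [ 0.17  0.54 -0.17] w 0.996 q [ 0.22  0.98 -0.9   1.29  0.2   1.67 -2.46]
[[349. 232.]
 [366. 157.]
 [260. 156.]
 [280. 232.]]
1,7,0,6,0.001,0.005,-0, 1,6,0,6,0.001,0.005,-0, 1,7,0,6,0.002,0.004,-0, 1,6,0,6,0.001,0.005,-0, 1,7,1,6,0.002,0.004,-0.001, 5 [0.59012234 0.18694207 0.12738887] [-0.621  0.167 -0.766]
```

View pics/w1.png

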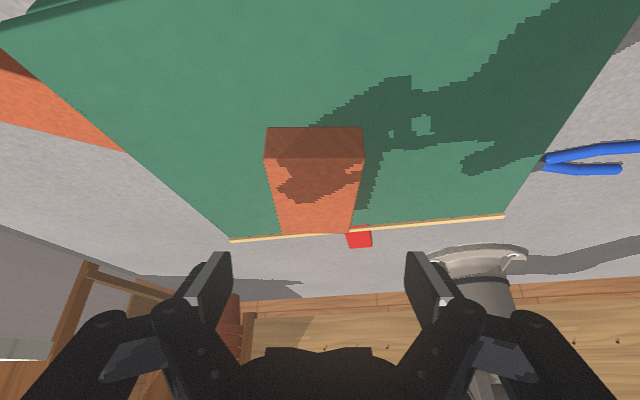

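The tile's projected corners match the wrist picture, at (264–364, 157) for the far top edge, and it sits centred between the fingers at about column 317. I'll descend and grip.

Call:
drive_tool(series=[1, 7, 0, 6, 0.001, 0.005, 0, 1, 6, 0, 6, 0.001, 0.005, 0, 1, 7, 0, 6, 0.002, 0.004, 0, 1, 6, 0, 6, 0.001, 0.005, 0, 1, 7, 1, 6, 0.002, 0.004, 0, 1, 0, 0, 0, 0, 0, 0, -0.5, 0, 0, 0, 0, 0, 0, -0.5, 0, 0, 0, 0, 0, 0, -0.5, 0, 0, 0, 0, 0, 0, -0.5, 0, 0, 0, 0, 0, 0, -0.5, 0, 0, 0, 0, 0, 0, -0.5, 0, 0, 0, 0, 0, 0], force=50)

```text
t: 8.28
eef_pos: [0.5939, 0.1815, 0.1325]
tool_rot: [-0.045, 0.933, -0.126, -0.334]
contact_force: [3.3, 0.3, 4.9]
gripper_width: 0.569
```

```bash
python3 - <<'E'
from h import *
show(); p,r=cur()
plan([((.588,.186,.28),-15,-40,4,-.5)])
E
```

```text
t 8.28 grasp [0.5921 0.182  0.1302] x [ 0.745 -0.204 -0.635] y [-0.265 -0.964 -0.001] z [-0.612  0.169 -0.772] F [3.28 0.29 4.94] w 0.569 q [ 0.22  1.02 -0.88  1.31  0.24  1.6  -2.44]
-0.5,-25,-1,-28,-0.001,-0.002,-0.001, -0.5,-25,-1,-28,-0.001,-0.003,-0.001, -0.5,-25,0,-28,-0.001,-0.002,-0.001, -0.5,-24,-1,-28,-0.001,-0.003,-0.001, 4 [0.59006274 0.18554738 0.28189045] [-0.621  0.167 -0.766]
```

Call:
drive_tool(series=[-0.5, -12, 0, -14, 0, 0, 0, -0.5, -12, 0, -14, 0, 0, 0, -0.5, -25, -1, -28, 0, 0, 0, -0.5, -25, 0, -28, 0, 0, 0, -0.5, -24, -1, -28, 0, 0, 0, -0.5, 0, 0, 0, 0, 0, 0])

```text
t: 9.02
eef_pos: [0.5901, 0.1854, 0.2844]
tool_rot: [-0.046, 0.934, -0.125, -0.332]
contact_force: [0.3, 0.3, -3.3]
gripper_width: 0.574
```

```bash
python3 - <<'E'
from h import *
show(); c=snap('side','s2.png'); x=c['pixels'][60:330,180:520]; cv2.imwrite('pics/s2c.png',cv2.resize(x,None,fx=2,fy=2))
E
```

```text
t 9.03 grasp [0.5883 0.1859 0.2821] x [ 0.748 -0.203 -0.632] y [-0.264 -0.965 -0.003] z [-0.609  0.168 -0.775] F [ 0.3   0.35 -3.26] w 0.574 q [ 0.23  0.87 -0.94  1.22  0.14  1.79 -2.49]
```

View pics/s2c.png

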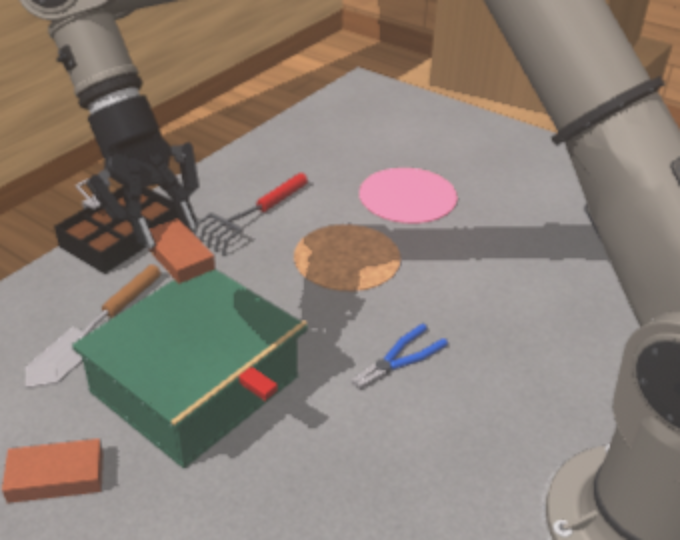

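```bash
cat > s3.py <<'E'
from kin import *
wp=[((.57,.0,.30),5,-20,6,-.5),((.585,-.19,.28),35,5,6,-.5)]
q=sim(bot.get_obs()['q'],wp)
y=70; d=np.array([np.cos(np.radians(y)),np.sin(np.radians(y))])
g=np.array([.589,-.197])-.017*d
q=sim(q,[((*g,.16),y,52,9),((*g,.0745),y,52,5)])
plan(wp)
E
python3 s3.py
```

```text
(0.57, 0.0, 0.3) 5 -20 q [ 0.54  0.66 -1.03  1.47  0.42  1.65 -2.  ] err 0.0 0.0 vmax 0.69 wrist [0.67 0.01 0.59]
(0.585, -0.19, 0.28) 35 5 q [ 1.1   0.64 -1.26  1.66  0.59  1.24 -1.22] err 0.0 0.0 vmax 1.09 wrist [ 0.56 -0.21  0.59]
(np.float64(0.5831856575634636), np.float64(-0.21297477455336045), 0.16) 70 52 q [ 1.42  1.22 -1.39  1.65  0.32  1.04 -0.17] err 0.0 0.0 vmax 1.06 wrist [ 0.5  -0.44  0.35]
(np.float64(0.5831856575634636), np.float64(-0.21297477455336045), 0.0745) 70 52 q [ 1.4   1.32 -1.31  1.66  0.38  0.97 -0.11] err 0.0 0.0 vmax 0.16 wrist [ 0.5  -0.44  0.26]
-0.5,2,30,-6,-0.029,0.056,-0.052, -0.5,0,31,-5,-0.029,0.056,-0.051, -0.5,-1,31,-4,-0.03,0.055,-0.052, -0.5,-2,31,-3,-0.029,0.056,-0.051, -0.5,-4,31,-3,-0.03,0.055,-0.052, -0.5,-5,30,-2,-0.029,0.056,-0.051, -0.5,1,32,3,-0.011,0.071,-0.087, -0.5,-2,32,4,-0.012,0.071,-0.087, -0.5,-5,31,4,-0.011,0.071,-0.087, -0.5,-9,31,3,-0.012,0.071,-0.088, -0.5,-11,30,3,-0.011,0.071,-0.087, -0.5,-14,28,3,-0.012,0.071,-0.088, 12 [ 0.58492249 -0.19012667  0.28310108] [ 0.072  0.05  -0.996]
```

Call:
drive_tool(series=[-0.5, 2, 30, -6, -0.029, 0.056, -0.052, -0.5, 0, 31, -5, -0.029, 0.056, -0.051, -0.5, -1, 31, -4, -0.03, 0.055, -0.052, -0.5, -2, 31, -3, -0.029, 0.056, -0.051, -0.5, -4, 31, -3, -0.03, 0.055, -0.052, -0.5, -5, 30, -2, -0.029, 0.056, -0.051, -0.5, 1, 32, 3, -0.011, 0.071, -0.087, -0.5, -2, 32, 4, -0.012, 0.071, -0.087, -0.5, -5, 31, 4, -0.011, 0.071, -0.087, -0.5, -9, 31, 3, -0.012, 0.071, -0.088, -0.5, -11, 30, 3, -0.011, 0.071, -0.087, -0.5, -14, 28, 3, -0.012, 0.071, -0.088])

```text
t: 10.58
eef_pos: [0.5835, -0.1916, 0.2801]
tool_rot: [-0.014, 0.952, 0.302, 0.04]
contact_force: [0.4, -0.1, -2.4]
gripper_width: 0.568
```

```bash
python3 - <<'E'
from h import *
show()
plan([((.5832,-.213,.16),70,52,10,-.5)])
E
```

```text
t 10.57 grasp [ 0.5837 -0.1915  0.2771] x [0.814 0.574 0.085] y [ 0.576 -0.817 -0.002] z [ 0.068  0.05  -0.996] F [ 0.36 -0.06 -2.43] w 0.568 q [ 1.1   0.63 -1.25  1.66  0.59  1.23 -1.21]
-0.5,-2,2,12,0.03,0.08,-0.055, -0.5,-4,2,11,0.03,0.08,-0.055, -0.5,-4,2,11,0.03,0.079,-0.055, -0.5,-6,2,11,0.029,0.08,-0.055, -0.5,-6,2,10,0.03,0.079,-0.055, -0.5,-7,2,9,0.029,0.08,-0.055, -0.5,-8,2,9,0.03,0.079,-0.055, -0.5,-9,2,8,0.029,0.08,-0.055, -0.5,-10,2,7,0.03,0.079,-0.055, -0.5,-10,1,6,0.029,0.08,-0.056, 10 [ 0.58274188 -0.2151478   0.16181442] [ 0.27   0.741 -0.616]
```

Call:
drive_tool(series=[-0.5, -2, 2, 12, 0.03, 0.08, -0.055, -0.5, -4, 2, 11, 0.03, 0.08, -0.055, -0.5, -4, 2, 11, 0.03, 0.079, -0.055, -0.5, -6, 2, 11, 0.029, 0.08, -0.055, -0.5, -6, 2, 10, 0.03, 0.079, -0.055, -0.5, -7, 2, 9, 0.029, 0.08, -0.055, -0.5, -8, 2, 9, 0.03, 0.079, -0.055, -0.5, -9, 2, 8, 0.029, 0.08, -0.055, -0.5, -10, 2, 7, 0.03, 0.079, -0.055, -0.5, -10, 1, 6, 0.029, 0.08, -0.056, -0.5, 0, 0, 0, 0, 0, 0])

```text
t: 11.95
eef_pos: [0.5825, -0.2152, 0.1591]
tool_rot: [-0.253, 0.738, 0.512, 0.359]
contact_force: [-0.3, 0.2, -1.5]
gripper_width: 0.567
```

```bash
cat > s4.py <<'E'
from h import *
show(); c=snap('side','s3.png')
p,r=cur(); g=p+r.apply([0,0,.003]); x,y,z=r.as_matrix().T
# predicted upright tile: centre and corners
h=np.array([z[0],z[1],0]);h/=np.linalg.norm(h); yy=np.array([y[0],y[1],0]); yy/=np.linalg.norm(yy); C=g+.017*h-[0,0,.0255]
P=[C+a*.025*yy+b*.045*np.array([0,0,1])+d*.011*h for d in(-1,1) for a,b in((-1,-1),(1,-1),(1,1),(-1,1))]
uv=proj(c,P); u0=int(uv[:,0].mean())-60; v0=int(uv[:,1].mean())-50
im=c['pixels'][v0:v0+100,u0:u0+120].copy(); im=cv2.resize(im,None,fx=6,fy=6,interpolation=cv2.INTER_CUBIC); k=((uv-[u0,v0]+.5)*6).astype(int)
for i in range(4):
    for a,b in((i,(i+1)%4),(4+i,4+(i+1)%4),(i,i+4)): cv2.line(im,tuple(map(int,k[a])),tuple(map(int,k[b])),(255,255,0),1)
cv2.imwrite('pics/s3c.png',im); print(C,u0,v0,uv.round().tolist())
E
python3 s4.py
```

```text
t 11.95 grasp [ 0.5833 -0.213   0.1572] x [0.218 0.576 0.788] y [ 0.938 -0.347 -0.005] z [ 0.271  0.74  -0.615] F [-0.33  0.23 -1.52] w 0.567 q [ 1.42  1.22 -1.38  1.65  0.31  1.04 -0.17]
[ 0.58973812 -0.1959559   0.1341068 ] 294 104 [[361.0, 169.0], [352.0, 161.0], [353.0, 138.0], [362.0, 145.0], [355.0, 171.0], [346.0, 163.0], [347.0, 140.0], [356.0, 147.0]]
```

View pics/s3c.png

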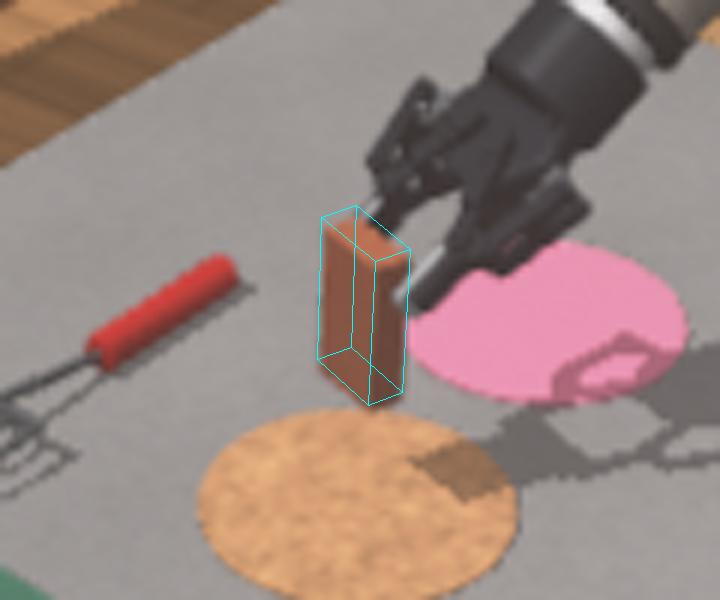

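The tile hangs upright above the mat and matches the predicted outline, about 4 mm lower than it. I'll lower it to just above contact.

```bash
python3 - <<'E'
from h import *
plan([((.5833,-.213,.085),70,52,6,-.5)])
p,r=cur(); print('1mm down in tool',r.inv().apply([0,0,-1]).round(3))
E
```

```text
-0.5,-10,0,7,0,0,-0.001, -0.5,-10,0,8,0,0,-0.001, -0.5,-10,0,7,0,0,-0.001, -0.5,-10,0,8,0.001,0,-0.001, -0.5,-10,0,7,0,0,-0.001, -0.5,-10,0,8,0.001,0,-0, 6 [ 0.58248052 -0.2155049   0.08646897] [ 0.269  0.74  -0.616]
1mm down in tool [-0.788  0.003  0.616]
```

Call:
drive_tool(series=[-0.5, -10, 0, 8, 0, 0, 0, -0.5, -10, 0, 7, 0, 0, 0, -0.5, -10, 0, 8, 0, 0, 0, -0.5, -10, 0, 8, 0, 0, 0, -0.5, -9, 0, 7, 0, 0, 0, -0.5, -6, 0, 5, 0, 0, 0, -0.5, 0, 0, 0, 0, 0, 0, -0.5, 0, 0, 0, 0, 0, 0])

```text
t: 13.0
eef_pos: [0.5842, -0.2141, 0.094]
tool_rot: [-0.25, 0.737, 0.515, 0.36]
contact_force: [-0.0, 0.3, -2.0]
gripper_width: 0.569
```

Call:
drive_tool(series=[-0.5, -1.6, 0, 1.2, 0, 0, 0, -0.5, 0, 0, 0, 0, 0, 0])

```text
t: 13.25
eef_pos: [0.5839, -0.2142, 0.0915]
tool_rot: [-0.25, 0.737, 0.515, 0.36]
contact_force: [-0.3, 0.3, -2.1]
gripper_width: 0.568
```

Call:
drive_tool(series=[-0.5, -1.6, 0, 1.2, 0, 0, 0, -0.5, 0, 0, 0, 0, 0, 0])

```text
t: 13.5
eef_pos: [0.5838, -0.2142, 0.0892]
tool_rot: [-0.251, 0.737, 0.515, 0.36]
contact_force: [-0.1, -1.0, -2.0]
gripper_width: 0.568
```

Call:
drive_tool(series=[-0.5, -1.6, 0, 1.2, 0, 0, 0, -0.5, 0, 0, 0, 0, 0, 0])

```text
t: 13.75
eef_pos: [0.5837, -0.2142, 0.0872]
tool_rot: [-0.251, 0.737, 0.515, 0.36]
contact_force: [-0.0, -1.0, -2.7]
gripper_width: 0.567
```

Call:
drive_tool(series=[-0.5, -1.6, 0, 1.2, 0, 0, 0, -0.5, 0, 0, 0, 0, 0, 0])

```text
t: 14.0
eef_pos: [0.5838, -0.2142, 0.0853]
tool_rot: [-0.251, 0.737, 0.515, 0.36]
contact_force: [0.1, 0.4, -2.8]
gripper_width: 0.572
```

Call:
drive_tool(series=[-0.5, -1.6, 0, 1.2, 0, 0, 0, -0.5, 0, 0, 0, 0, 0, 0])

```text
t: 14.25
eef_pos: [0.5838, -0.2143, 0.0833]
tool_rot: [-0.251, 0.737, 0.515, 0.36]
contact_force: [0.8, 0.5, -2.5]
gripper_width: 0.564
```

Call:
drive_tool(series=[-0.5, -1.6, 0, 1.2, 0, 0, 0, -0.5, 0, 0, 0, 0, 0, 0])

```text
t: 14.5
eef_pos: [0.5837, -0.2144, 0.0812]
tool_rot: [-0.251, 0.737, 0.515, 0.36]
contact_force: [-0.6, 0.1, -1.6]
gripper_width: 0.57
```

Call:
drive_tool(series=[-0.5, -1.6, 0, 1.2, 0, 0, 0, -0.5, 0, 0, 0, 0, 0, 0])

```text
t: 14.75
eef_pos: [0.5837, -0.2144, 0.0792]
tool_rot: [-0.251, 0.737, 0.515, 0.36]
contact_force: [0.6, -0.1, -2.2]
gripper_width: 0.567
```

Call:
drive_tool(series=[-0.5, -1.6, 0, 1.2, 0, 0, 0, -0.5, 0, 0, 0, 0, 0, 0])

```text
t: 15.0
eef_pos: [0.584, -0.2142, 0.0781]
tool_rot: [-0.251, 0.737, 0.515, 0.36]
contact_force: [-0.8, -0.6, 0.8]
gripper_width: 0.57
```

Call:
drive_tool(series=[-0.5, -1.6, 0, 1.2, 0, 0, 0, -0.5, 0, 0, 0, 0, 0, 0])

```text
t: 15.25
eef_pos: [0.5842, -0.2137, 0.0779]
tool_rot: [-0.251, 0.736, 0.515, 0.361]
contact_force: [-3.8, -1.3, 8.7]
gripper_width: 0.57
```

```bash
sed -i 's/\.0255\]/.0275]/' s4.py; python3 s4.py
```

```text
t 15.25 grasp [ 0.585  -0.2115  0.076 ] x [0.21  0.577 0.79 ] y [ 0.939 -0.344  0.002] z [ 0.273  0.741 -0.614] F [-3.78 -1.27  8.75] w 0.57 q [ 1.39  1.31 -1.31  1.66  0.37  0.97 -0.11]
[ 0.59085238 -0.19554759  0.0485311 ] 292 125 [[359.0, 190.0], [351.0, 182.0], [352.0, 160.0], [360.0, 168.0], [354.0, 192.0], [345.0, 184.0], [346.0, 162.0], [355.0, 170.0]]
```

View pics/s3c.png

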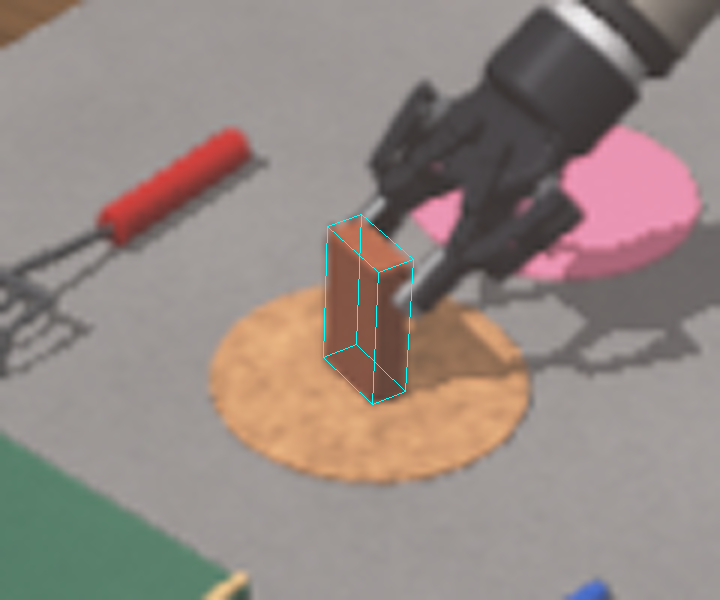

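The tile stands in the middle of the mat and the outline matches it (bottom corner near (374,404) in the crop). I'll ease the press and release.

Call:
drive_tool(series=[-0.5, 1, 0, -1, 0, 0, 0, 0.2, 0, 0, 0, 0, 0, 0, 0.3, 0, 0, 0, 0, 0, 0, 0.45, 0, 0, 0, 0, 0, 0, 0.6, 0, 0, 0, 0, 0, 0, 0.8, 0, 0, 0, 0, 0, 0, 0.8, 0, 0, 0, 0, 0, 0, 0.8, 0, 0, 0, 0, 0, 0])

```text
t: 16.3
eef_pos: [0.5837, -0.2146, 0.0769]
tool_rot: [-0.25, 0.737, 0.515, 0.36]
contact_force: [0.7, 0.3, 0.6]
gripper_width: 0.897
```

Call:
drive_tool(series=[0.8, 0, 0, -10, 0, 0, 0, 0.8, 0, 0, -15, 0, 0, 0, 0.8, 0, 0, -20, 0, 0, 0, 0.8, 0, 0, -25, 0, 0, 0, 0.8, 0, 0, -25, 0, 0, 0, 0.8, 0, 0, -25, 0, 0, 0])

```text
t: 17.05
eef_pos: [0.5506, -0.3053, 0.1523]
tool_rot: [-0.25, 0.737, 0.514, 0.36]
contact_force: [0.0, 0.0, -0.4]
gripper_width: 0.899
```

```bash
cat > s5.py <<'E'
from kin import *
show(); c=snap('side','s5.png'); t=snap('top','t5.png')
cv2.imwrite('pics/s5c.png',np.vstack([cv2.resize(c['pixels'][130:210,280:430],None,fx=4,fy=4),cv2.resize(t['pixels'][150:220,300:450],None,fx=4,fy=4)]))
E
python3 s5.py
```

```text
t 17.05 grasp [ 0.5514 -0.3031  0.1504] x [0.212 0.578 0.788] y [ 0.938 -0.346  0.002] z [ 0.274  0.739 -0.616] F [ 0.    0.02 -0.37] w 0.899 q [ 1.49  1.24 -1.35  1.55  0.29  1.18 -0.04]
```

View pics/s5c.png

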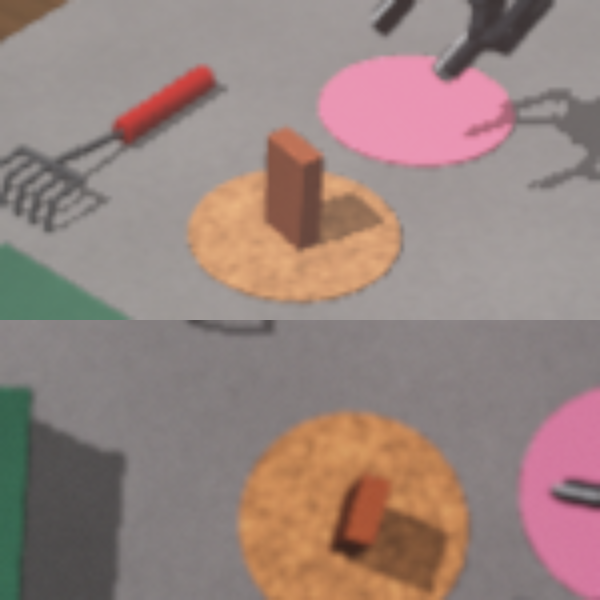

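The tile stands by itself near the mat's centre, released. Next I'll work out the lid arc.

```bash
cat > s6.py <<'E'
from kin import *
Y=-3.1; d=np.array([np.cos(np.radians(Y)),np.sin(np.radians(Y))]); H=np.array([.447,.1825])+.24*d
def lp(th):
    a=np.radians(th); return (*(H-(.24*np.cos(a)-.006*np.sin(a))*d),.09+.24*np.sin(a)+.006*np.cos(a))
if __name__=='__main__':
  print(H,lp(0),lp(45))
  for t0 in(20,10,0):
    a=lp(0)
    w=[((.53,-.31,.30),60,30,4),((.50,-.05,.33),20,10,7),((a[0],a[1],.22),Y,t0,8),(a,Y,t0,4)]+[(lp(t),Y,t0-t,3) for t in(9,18,27,36,45)]
    print(t0); sim(bot.get_obs()['q'],w)
E
python3 s6.py
```

```text
[0.6866488  0.16952108] (np.float64(0.44700000000000006), np.float64(0.1825), np.float64(0.096)) (np.float64(0.5214279409791334), np.float64(0.17846912680258648), np.float64(0.26394826817189065))
20
(0.53, -0.31, 0.3) 60 30 q [ 1.51  0.81 -1.38  1.59  0.3   1.21 -0.33] err 0.0 0.0 vmax 0.88 wrist [ 0.45 -0.44  0.57]
(0.5, -0.05, 0.33) 20 10 q [ 1.18  0.22 -1.3   1.9   0.19  1.02 -1.4 ] err 0.0 0.0 vmax 1.56 wrist [ 0.45 -0.07  0.63]
(np.float64(0.44700000000000006), np.float64(0.1825), 0.22) -3.1 20 q [ 0.37  0.2  -1.1   2.19  0.67  0.71 -2.81] err 0.0 0.0 vmax 1.93 wrist [0.34 0.19 0.51]
(np.float64(0.44700000000000006), np.float64(0.1825), np.float64(0.096)) -3.1 20 q [-0.81  0.31  0.17  2.36  0.7   0.27 -2.94] err 0.0 0.0 vmax 3.64 wrist [0.34 0.19 0.39]
(np.float64(0.4508877077122704), np.float64(0.1822894492765672), np.float64(0.1334704016532262)) -3.1 11 q [-0.47  0.27 -0.14  2.21  0.31  0.53 -2.47] err 0.0 0.0 vmax 1.49 wrist [0.39 0.19 0.44]
(np.float64(0.4605806359844969), np.float64(0.181764499046009), np.float64(0.1698704177477583)) -3.1 2 q [-0.35  0.28 -0.19  2.07  0.1  
[... 3064 characters left out ...]
583)) -3.1 -18 q [ 0.32  0.65 -1.01  1.82  0.36  1.23 -2.45] err 0.0 0.0 vmax 0.58 wrist [0.56 0.18 0.46]
(np.float64(0.4758401127536326), np.float64(0.1809380753252116), np.float64(0.20430375908262144)) -3.1 -27 q [ 0.31  0.72 -1.01  1.67  0.28  1.44 -2.4 ] err 0.0 0.0 vmax 0.57 wrist [0.62 0.17 0.48]
(np.float64(0.4962903990583216), np.float64(0.1798305274089242), np.float64(0.23592256251644322)) -3.1 -36 q [ 0.27  0.79 -0.99  1.51  0.22  1.64 -2.38] err 0.0 0.0 vmax 0.55 wrist [0.68 0.17 0.49]
(np.float64(0.5214279409791334), np.float64(0.17846912680258648), np.float64(0.26394826817189065)) -3.1 -45 q [ 0.22  0.86 -0.93  1.35  0.14  1.84 -2.36] err 0.0 0.0 vmax 0.54 wrist [0.74 0.17 0.48]
```

```bash
python3 - <<'E'
from s6 import *
plan([((.53,-.31,.30),60,30,4,.8),((.50,-.05,.33),20,10,8,.8)])
E
```

```text
0.8,28,-5,-25,-0.027,-0.095,0.032, 0.8,25,-5,-28,-0.026,-0.096,0.032, 0.8,22,-5,-30,-0.027,-0.095,0.032, 0.8,19,-4,-33,-0.026,-0.096,0.033, 0.8,25,-20,10,-0.03,-0.042,0.082, 0.8,23,-22,8,-0.03,-0.042,0.082, 0.8,22,-24,7,-0.03,-0.042,0.083, 0.8,20,-26,5,-0.03,-0.042,0.082, 0.8,18,-27,3,-0.03,-0.042,0.083, 0.8,16,-29,2,-0.03,-0.042,0.082, 0.8,14,-30,1,-0.03,-0.041,0.083, 0.8,10,-31,-1,-0.03,-0.042,0.082, 12 [ 0.49900822 -0.05014284  0.33267866] [ 0.163  0.059 -0.985]
```

Call:
drive_tool(series=[0.8, 28, -5, -25, -0.027, -0.095, 0.032, 0.8, 25, -5, -28, -0.026, -0.096, 0.032, 0.8, 22, -5, -30, -0.027, -0.095, 0.032, 0.8, 19, -4, -33, -0.026, -0.096, 0.033, 0.8, 25, -20, 10, -0.03, -0.042, 0.082, 0.8, 23, -22, 8, -0.03, -0.042, 0.082, 0.8, 22, -24, 7, -0.03, -0.042, 0.083, 0.8, 20, -26, 5, -0.03, -0.042, 0.082, 0.8, 18, -27, 3, -0.03, -0.042, 0.083, 0.8, 16, -29, 2, -0.03, -0.042, 0.082, 0.8, 14, -30, 1, -0.03, -0.041, 0.083, 0.8, 10, -31, -1, -0.03, -0.042, 0.082])

```text
t: 18.65
eef_pos: [0.4968, -0.0452, 0.331]
tool_rot: [-0.016, 0.981, 0.175, 0.084]
contact_force: [-0.2, 0.1, 0.3]
gripper_width: 0.901
```

```bash
python3 - <<'E'
from s6 import *
show(); a=lp(0)
plan([((a[0],a[1],.17),Y,5,11,.8)])
E
```

```text
t 18.65 grasp [ 0.4972 -0.0451  0.328 ] x [0.925 0.34  0.17 ] y [ 0.345 -0.939 -0.001] z [ 0.159  0.06  -0.985] F [-0.24  0.07  0.25] w 0.901 q [ 1.16  0.2  -1.26  1.91  0.17  1.01 -1.38]
0.8,0,-21,15,-0.005,-0.007,0.037, 0.8,0,-21,15,-0.005,-0.008,0.037, 0.8,-1,-21,14,-0.005,-0.007,0.037, 0.8,-2,-21,14,-0.005,-0.008,0.037, 0.8,-2,-21,14,-0.005,-0.007,0.036, 0.8,-3,-21,14,-0.005,-0.008,0.037, 0.8,-4,-21,14,-0.005,-0.007,0.036, 0.8,-4,-21,14,-0.005,-0.008,0.037, 0.8,-5,-21,14,-0.005,-0.007,0.036, 0.8,-5,-21,14,-0.004,-0.008,0.037, 0.8,-7,-21,14,-0.005,-0.007,0.036, 11 [0.44623443 0.18260105 0.17331268] [ 0.087 -0.005 -0.996]
```

Call:
drive_tool(series=[0.8, 0, -21, 15, -0.005, -0.007, 0.037, 0.8, 0, -21, 15, -0.005, -0.008, 0.037, 0.8, -1, -21, 14, -0.005, -0.007, 0.037, 0.8, -2, -21, 14, -0.005, -0.008, 0.037, 0.8, -2, -21, 14, -0.005, -0.007, 0.036, 0.8, -3, -21, 14, -0.005, -0.008, 0.037, 0.8, -4, -21, 14, -0.005, -0.007, 0.036, 0.8, -4, -21, 14, -0.005, -0.008, 0.037, 0.8, -5, -21, 14, -0.005, -0.007, 0.036, 0.8, -5, -21, 14, -0.004, -0.008, 0.037, 0.8, -7, -21, 14, -0.005, -0.007, 0.036])

```text
t: 20.02
eef_pos: [0.4459, 0.182, 0.1731]
tool_rot: [0.0, 0.999, -0.026, 0.044]
contact_force: [1.5, -0.3, 0.7]
gripper_width: 0.9
```

```bash
python3 - <<'E'
from s6 import *
show(); a=lp(0); c=snap('wrist','w7.png')
def bx(x,y,z): return (*(H-x*d+y*np.array([-d[1],d[0]])),z)
print(proj(c,[bx(.21,-.012,.103),bx(.21,.012,.103),bx(.255,.012,.103),bx(.255,-.012,.103),bx(.24,0,.103)]).round().tolist())
plan([(a,Y,5,6,.5)])
E
```

```text
t 20.02 grasp [0.4462 0.182  0.1701] x [ 0.995 -0.052  0.088] y [-0.052 -0.999 -0.001] z [ 0.088 -0.003 -0.996] F [ 1.46 -0.27  0.65] w 0.9 q [ 0.3   0.39 -1.    2.09  0.53  0.83 -2.64]
[[336.0, 182.0], [300.0, 182.0], [301.0, 245.0], [335.0, 245.0], [318.0, 224.0]]
0.5,-1,0,12,-0.001,0,0.001, 0.5,-1,0,12,-0.001,0,0.001, 0.5,0,1,12,-0,0,0, 0.5,-1,0,12,-0.001,0,0.001, 0.5,0,1,13,-0,0.001,0, 0.5,-1,0,12,-0.001,0,0.001, 6 [0.44649082 0.18281688 0.09902017] [ 0.087 -0.005 -0.996]
```

View pics/w7.png

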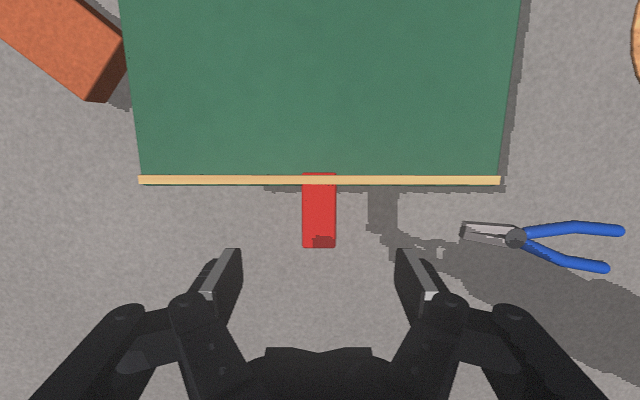

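The tab is at (302–336, 182–247), as projected and centred between the fingers. I'll descend and grip it.

Call:
drive_tool(series=[0.5, -1, 0, 12, 0, 0, 0, 0.5, -1, 0, 12, 0, 0, 0, 0.5, 0, 1, 12, 0, 0, 0, 0.5, -1, 0, 12, 0, 0, 0, 0.5, 0, 1, 13, 0, 0, 0, 0.5, -1, 0, 12, 0, 0, 0, -1, 0, 0, 0, 0, 0, 0, -1, 0, 0, 0, 0, 0, 0, -1, 0, 0, 0, 0, 0, 0, -1, 0, 0, 0, 0, 0, 0, -1, 0, 0, 0, 0, 0, 0, -1, 0, 0, 0, 0, 0, 0], force=70)

```text
t: 21.58
eef_pos: [0.4494, 0.1816, 0.1017]
tool_rot: [-0.002, 0.999, -0.025, 0.045]
contact_force: [-0.5, 4.8, -1.1]
gripper_width: 0.267
```

```bash
python3 - <<'E'
from s6 import *
show()
plan([(lp(t),Y,5-t,2,-1) for t in range(5,26,5)])
E
```

```text
t 21.57 grasp [0.4496 0.1816 0.0987] x [ 0.995 -0.05   0.09 ] y [-0.05  -0.999 -0.006] z [ 0.09   0.001 -0.996] F [-0.46  4.82 -1.12] w 0.267 q [ 0.19  0.5  -0.88  2.14  0.69  0.71 -2.78]
-1,0,0,-9,-0.003,-0.045,0.002, -1,0,-1,-9,-0.003,-0.045,0.002, -1,2,0,-10,0,-0.044,-0, -1,1,0,-11,0,-0.043,-0, -1,2,0,-10,0,-0.044,-0, -1,1,0,-11,0,-0.043,-0, -1,2,0,-10,0,-0.044,-0, -1,1,0,-11,0,-0.044,-0, -1,2,0,-10,0,-0.044,-0, -1,1,0,-10,-0,-0.043,-0, 10 [0.47250049 0.18125743 0.1995294 ] [-0.342  0.019 -0.94 ]
```

```bash
cat > s7.py <<'E'
from s6 import *
import sys
def lq(th,y=.1816): 
    a=np.radians(th); x=.6866-.4496; x=np.hypot(x,.012); z=.0087
    return (*(np.array([.4496,y])+(x-x*np.cos(a)+z*np.sin(a))*d),.09+x*np.sin(a)+z*np.cos(a))
if __name__=='__main__':
    show(); plan([(lq(float(t)),Y,5.2-float(t),2,-1) for t in sys.argv[1:]])
E
python3 s7.py 5 10 15 20 25
```

```text
t 21.57 grasp [0.4496 0.1816 0.0987] x [ 0.995 -0.05   0.09 ] y [-0.05  -0.999 -0.006] z [ 0.09   0.001 -0.996] F [-0.46  4.82 -1.12] w 0.267 q [ 0.19  0.5  -0.88  2.14  0.69  0.71 -2.78]
-1,2,0,-10,-0.003,-0.043,0.002, -1,1,0,-10,-0.003,-0.043,0.002, -1,2,0,-10,0,-0.044,-0, -1,2,0,-11,0,-0.044,-0, -1,2,0,-10,0,-0.043,-0, -1,1,0,-10,0,-0.044,-0, -1,2,0,-10,0,-0.044,-0, -1,1,0,-11,0,-0.043,-0, -1,2,0,-10,-0,-0.044,-0, -1,2,0,-10,-0,-0.044,-0, 10 [0.47681496 0.18002018 0.20050452] [-0.339  0.018 -0.941]
```

Call:
drive_tool(series=[-1, 2, 0, -10, 0, -0.043, 0, -1, 1, 0, -10, 0, -0.043, 0, -1, 2, 0, -10, 0, -0.044, 0, -1, 2, 0, -11, 0, -0.044, 0])

```text
t: 22.08
eef_pos: [0.4551, 0.1812, 0.1431]
tool_rot: [-0.004, 0.999, -0.025, -0.043]
contact_force: [-0.2, 5.5, -2.2]
gripper_width: 0.266
```

```bash
python3 s7.py 15 20 25 30 35
```

```text
t 22.07 grasp [0.4549 0.1813 0.1401] x [ 0.995 -0.05  -0.086] y [-0.05  -0.999 -0.006] z [-0.085  0.01  -0.996] F [-0.16  5.47 -2.22] w 0.266 q [ 0.29  0.55 -0.98  1.99  0.48  0.95 -2.56]
-1,2,0,-10,-0.003,-0.043,0.002, -1,1,0,-10,-0.002,-0.042,0.002, -1,2,0,-10,-0,-0.044,0, -1,1,0,-11,-0,-0.043,0, -1,2,0,-10,-0,-0.044,0, -1,2,0,-10,-0,-0.044,0, -1,2,0,-10,-0,-0.043,0, -1,1,0,-11,-0,-0.044,0, -1,2,0,-10,-0,-0.044,0, -1,2,0,-10,-0,-0.043,0, 10 [0.49929759 0.17874696 0.2356054 ] [-0.496  0.027 -0.868]
```

Forces are low and the lid is following. I'll continue to 35°.

Call:
drive_tool(series=[-1, 2, 0, -10, 0, -0.043, 0, -1, 1, 0, -10, 0, -0.042, 0, -1, 2, 0, -10, 0, -0.044, 0, -1, 1, 0, -11, 0, -0.043, 0, -1, 2, 0, -10, 0, -0.044, 0, -1, 2, 0, -10, 0, -0.044, 0, -1, 2, 0, -10, 0, -0.043, 0, -1, 1, 0, -11, 0, -0.044, 0, -1, 2, 0, -10, 0, -0.044, 0, -1, 2, 0, -10, 0, -0.043, 0])

```text
t: 23.32
eef_pos: [0.4991, 0.1789, 0.2356]
tool_rot: [-0.01, 0.966, -0.024, -0.257]
contact_force: [-0.3, 7.9, -0.3]
gripper_width: 0.263
```

```bash
python3 s7.py 40 45
```

```text
t 23.32 grasp [0.4976 0.179  0.233 ] x [ 0.867 -0.041 -0.497] y [-0.051 -0.999 -0.006] z [-0.496  0.031 -0.868] F [-0.29  7.86 -0.29] w 0.263 q [ 0.29  0.73 -0.99  1.57  0.25  1.55 -2.37]
-1,2,0,-10,-0.002,-0.043,0.003, -1,1,0,-11,-0.002,-0.044,0.003, -1,2,0,-10,-0,-0.044,-0, -1,1,0,-10,-0,-0.043,-0, 4 [0.52673683 0.17733366 0.26643483] [-0.639  0.035 -0.768]
```

Call:
drive_tool(series=[-1, 2, 0, -10, 0, -0.043, 0, -1, 1, -1, -11, 0, -0.044, 0, -1, 2, 0, -10, 0, -0.044, 0, -1, 1, 0, -10, 0, -0.043, 0, -1, 0, 0, 0, 0, 0, 0, -1, 0, 0, 0, 0, 0, 0])

```text
t: 24.08
eef_pos: [0.5269, 0.1774, 0.2654]
tool_rot: [-0.011, 0.94, -0.024, -0.339]
contact_force: [-0.3, 5.8, -3.3]
gripper_width: 0.263
```

```bash
cat > s8.py <<'E'
from s6 import *
show(); o=bot.get_obs(); print('jv',np.abs(o['joint_vel']).max())
c=snap('side','s8.png'); im=c['pixels'].copy(); nn=np.array([-d[1],d[0]])
p,r=cur(); g=p+r.apply([0,0,.003])
def lid(th,l,y,h):
    a=np.radians(th); return (*(H-(l*np.cos(a)-h*np.sin(a))*d+y*nn),.09+l*np.sin(a)+h*np.cos(a))
im=cv2.resize(im[90:310,150:420],None,fx=2.9,fy=2.7)
for th,col in((40,(0,0,255)),(45,(255,255,0)),(50,(255,0,255))):
    uv=proj(c,[lid(th,0,-.12,12e-3),lid(th,.21,-.12,12e-3),lid(th,.21,.12,12e-3),lid(th,0,.12,12e-3)]); k=((uv-[150,90])*[2.9,2.7]).astype(np.int32)
    cv2.polylines(im,[k],True,col,1)
cv2.imwrite('pics/s8c.png',im); print(im.shape)
e=g[2]-.09; x=np.dot(H-g[:2],d); print('lid angle from tool pos', np.degrees(np.arctan2(e,x)-np.arctan2(.0087,.237)))
E
python3 s8.py
```

```text
t 24.07 grasp [0.525  0.1775 0.2631] x [ 0.769 -0.037 -0.638] y [-0.052 -0.999 -0.005] z [-0.637  0.037 -0.77 ] F [-0.28  5.81 -3.34] w 0.263 q [ 0.24  0.83 -0.96  1.38  0.18  1.77 -2.36]
jv 0.007995720753612202
(594, 783, 3)
lid angle from tool pos 44.825045781282235
```

View pics/s8c.png

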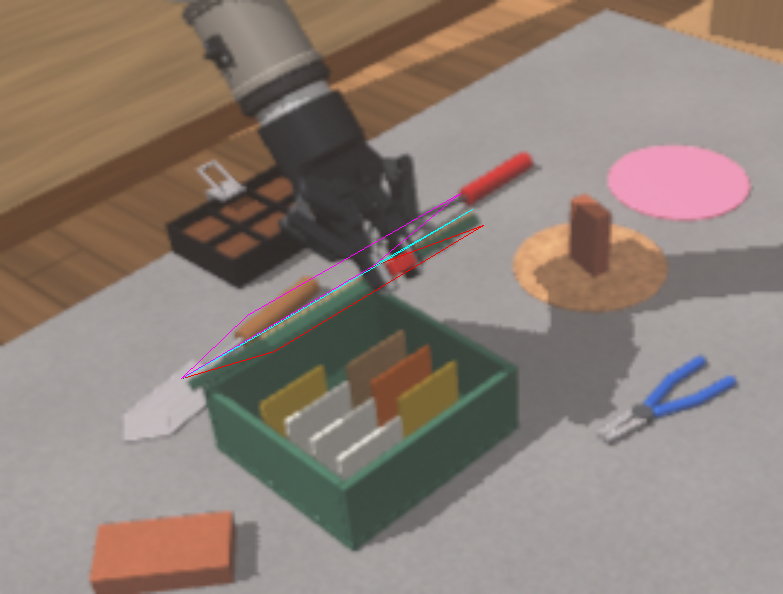

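```bash
python3 - <<'E'
from s6 import *
c=snap('top','t9.png'); nn=np.array([-d[1],d[0]]); hsv=cv2.cvtColor(c['pixels'],cv2.COLOR_BGR2HSV)
def lid(th,l,y,h):
    a=np.radians(th); return (*(H-(l*np.cos(a)-h*np.sin(a))*d+y*nn),.09+l*np.sin(a)+h*np.cos(a))
for th in(40,45,50): print(th,'front face top/bottom edge rows', [proj(c,[lid(th,.21,y,.012),lid(th,.21,y,0)]).round(1).tolist() for y in(-.09,.09)])
for y in(-.09,.09):
    u=int(round(proj(c,[lid(45,.21,y,.006)])[0][0])); col=hsv[205:250,u]; print(u,[(205+i,*map(int,v)) for i,v in enumerate(col) if i%1==0][:32])
E
```

```text
40 front face top/bottom edge rows [[[289.5, 213.5], [289.6, 216.8]], [[218.9, 209.7], [219.6, 213.1]]]
45 front face top/bottom edge rows [[[289.3, 207.8], [289.4, 211.5]], [[217.9, 204.0], [218.5, 207.7]]]
50 front face top/bottom edge rows [[[289.2, 201.6], [289.3, 205.6]], [[217.1, 197.8], [217.6, 201.8]]]
289 [(205, 21, 89, 77), (206, 17, 120, 106), (207, 18, 108, 97), (208, 39, 65, 67), (209, 72, 77, 60), (210, 74, 96, 56), (211, 75, 91, 56), (212, 74, 90, 62), (213, 45, 86, 77), (214, 25, 154, 106), (215, 22, 191, 123), (216, 21, 184, 93), (217, 30, 94, 65), (218, 70, 81, 66), (219, 76, 98, 68), (220, 74, 95, 70), (221, 76, 98, 70), (222, 76, 101, 68), (223, 76, 94, 68), (224, 76, 92, 69), (225, 77, 100, 69), (226, 75, 96, 69), (227, 74, 94, 68), (228, 74, 100, 69), (229, 74, 98, 68), (230, 74, 98, 70), (231, 75, 105, 80), (232, 76, 110, 100), (233, 75, 113, 108), (234, 75, 109, 89), (235, 74, 42, 66), (236, 0, 3, 74)]
218 [(205, 68, 75, 95), (206, 77, 100, 82), (207, 75, 66, 77), (208, 60, 6, 91), (209, 0, 10, 122), (210, 170, 11, 138), (211, 170, 11, 142), (212, 173, 7, 141), (213, 170, 11, 139), (214, 175, 11, 141), (215, 0, 11, 141), (216, 170, 11, 138), (217, 0, 9, 138), (218, 176, 13, 139), (219, 0, 11, 141), (220, 175, 11, 140), (221, 176, 13, 142), (222, 175, 11, 142), (223, 174, 9, 139), (224, 175, 11, 141), (225, 175, 11, 140), (226, 176, 13, 142), (227, 170, 11, 140), (228, 0, 9, 141), (229, 171, 13, 140), (230, 170, 11, 140), (231, 167, 13, 140), (232, 171, 13, 141), (233, 174, 9, 141), (234, 175, 11, 144), (235, 170, 11, 144), (236, 0, 7, 144)]
```

The image puts the lid's front edge at rows 207.5 and 212, against 207.7 and 211.5 predicted for 45°. The tool position gives 44.8°. The tile is standing and the arm is still, so I'm handing in.

```bash
python3 - <<'E'
from h import *
show(); bot.hand_in()
E
```

```text
t 24.18 grasp [0.525  0.1775 0.2631] x [ 0.769 -0.037 -0.638] y [-0.052 -0.999 -0.005] z [-0.637  0.037 -0.77 ] F [ 1.2   7.07 -3.29] w 0.267 q [ 0.24  0.83 -0.96  1.38  0.18  1.77 -2.36]
the job is handed in; nothing more can be done
```

The tile now stands by itself on its short thin edge near the middle of the cork mat. The gripper holds the lid by its red tab at about 45° open. I handed the job in at about 24 s; the hand-in gives no verdict.

**Last checks**
- **Lid angle:** the tool position gives 44.8°. The top camera agrees to about 1 pixel (about 1°).
- **Holding still:** joint speeds were at most 0.008 rad/s. The grip on the tab was steady, with about 7 N of sideways force on the tool.
- **Tile:** in the last side view it stands upright on the mat, untouched. I judged this by eye and did not measure its angle again after letting go.
- **Trowel, rake and pliers:** they looked unmoved in the side view. I did not measure their positions.

**What went wrong:** an early test tilt above the mat ran into joint limits and the arm went somewhere I had not planned, touching nothing. I worked out the arm's geometry from its readings and tilted the tool sideways to place the tile.

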